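# Open up the ratchet stop of the spice rack

## Task

Make room in the spice rack: press down the ribbed release pad on top of the sliding stop and, keeping it pressed, push the stop along its bar, away from the jars, all the way to the far end. Then let go so that the pad springs back up. It is all done by touching, nothing is to be lifted: leave the jars standing where they are and the other things undisturbed.

Things in the scene. Friction and masses are not known exactly. Their poses are not given: they have to be found in the camera images.
- rack: Spice rack, fixed: wooden tray 130 (x) x 350 (y) mm, 8 mm thick, a 78 mm high end wall at -y, a toothed steel bar along y on its edge nearest the robot (45 mm to -x of the middle, 42 mm above the counter). Origin: centre of the tray's underside, on the counter. +y is the way the stop opens; z up. Turned up to 12 degrees.
- stop (a joint): Aluminium carriage on the bar (34 mm across, 56 along) with an upright jaw plate across the tray. In m: 0 near the jars, 0.155 fully open (+y) against the wooden post. Starts at 0 to 0.05. About 3 N of friction; stays where left. The ratchet blocks it to +y unless the release is pressed (up to 9 mm of play before a tooth catches); towards the jars it clicks along.
- release (a joint): Release pad riding on the stop; moves straight down against a spring. In m: 0 = up, ratchet engaged; 0.012 = fully down. The stop is free from 0.006 on. About 3 N to start, 7 N fully down; springs back when let go. At the start it may read up to 0.006, where the pawl rests on a tooth.
- pad (a point): Centre of the top of the black release pad; moves with pad and stop. Top face 34 mm across the bar (x), 46 mm along it (y), level, 84 mm above the counter when up. Axes as the rack's: y along the bar to the open end, z up.
- rib (a point): Middle of the top edge (104 mm above the counter) of the upright rib at the carriage's +y end, on its face towards the pad. Rib 34 mm wide, 6 mm thick, reaching below the pad. The face looks to -y, 27 mm from the pad's centre along the bar; a fingertip standing on the pad pushes against it to move the stop to +y.
- spice_jar_5_mid (a point): Spice jar with green cap, diameter 41 mm, height 108 mm, standing loose in the rack between end wall and stop. Point on its axis 50 mm above its foot; z up. The two jars may be swapped.
- spice_jar_6_mid (a point): Spice jar with red cap, diameter 46 mm, height 98 mm, standing loose in the rack. Point on its axis 50 mm above its foot; z up.
- tea_carton_mid (a point): Kraft tea carton 51 x 73 mm, 118 mm high, standing loose on the counter to the left of the rack. Point at its centre, half-way up.
- garlic_1_mid (a point): Garlic bulb, about 60 mm, loose on the counter to the left. Point at its centre, half-way up.
Not all that is in view belongs to the job. Leave any pink look-alike of the part that bears spice_jar_5_mid alone.

How it is judged:
By the outcome, as a careful person would: the job done as asked, in the order asked, and still so for the second after the job is handed in, with the robot touching nothing.
It also fails if it takes over 35 s, if anything falls off the work surface, if the arm or the gripper's body presses on something with over 40 N, if the wrist force passes 120 N, or if a joint passes its speed limit or range.

## Robot

A 6-joint arm with a two-finger parallel gripper is mounted at the origin on a cart in front of the work surface, level with it; the furniture and walls round the work are solid. World frame = base frame: x ahead of the robot, y to its left, z up, the work surface at z = 0. Lengths are in mm, angles in rad, forces in N, time in s.
With the tool pointing down it reaches from about 375 to 900 mm from the base axis. Payload 3.1 kg.
Tool frame: the origin (TCP) lies at the very end of the fingers, on their centre line; the grasp point (between the pads) lies 19 mm behind it (env.grasp_offset is the distance from the TCP to the grasp point, in mm); z points along the fingers, y is the line along which they close (so a half turn about z gives the same grasp; the last joint's range is limited). The gripper opens to 87 mm and grips with 3 to 60 N. Pads are 19 mm wide; open, the fingers measure 117 mm over their backs; the gripper's body (75 mm by 190 mm) begins 51 mm behind the grasp point.
Start: joints at [1.143, 0.527, 1.433, -0, 1.181, -0.178], TCP at [153.86, 605.742, 222.548] pointing down, gripper open.
Joint ranges: [-3.08, 3.08], [-0.75, 2.2], [0.22, 2.44], [-1.43, 4.57], [0, 2.65], [-2.85, 2.85]. Speed limits (rad/s): [2.79, 2.79, 3.14, 3.14, 3.14, 3.14].

## Interface

Orientations are given as a unit quaternion [x, y, z, w].
In Python, from rig import env, cams gives the robot as it stands.
- The arm moves only by the tool drive_tool, never from a script. Its argument "rows" is a list of rows, each an object with "claw": the closure in counts, from 0 (fully open) to 255 (shut); "dp": the shift along the tool's x, y, z in mm, a list of three; "roll": the turn about the tool's z in rad. In form: [{"claw": claw, "dp": [tx, ty, tz], "roll": roll}, ...]. A call has 1 to 8 rows; each row is the pose to reach, as a shift and turn from the pose commanded when the call began, along the tool's axes at that moment; what a row does not reach only later rows make up. A row lasts 1/12 s, in which the tool goes at most 41.7 mm and 7.16 degrees, less where a joint would pass 70% of its speed; a pose out of reach is approached as far as the arm can. A call with a gripper value outside its range is refused whole. The fingers move at their own pace and stop on an object; "grip_force" is the grip in N (left out, the last holds). Time passes only in rows, so rows that repeat a pose let the fingers close. It gives the time, the measured TCP pose, the force, the opening and the grip force at its end, in the units of the state.
- env.get_obs(): the state, without advancing time (a new reading comes with each control period).
- cams.capture(name): name is "scene" or "top" or "wrist"; returns a dict with "image" (384x512x3 uint8, red, green, blue), "intrinsics" (3x3 intrinsics, pixels), "pose" (4x4, takes a point from camera to world coordinates); the wrist camera has in their place "hand_eye" (4x4, takes a point from camera to tool coordinates, whose origin is the TCP and whose axes are the flange's). Camera axes: x right, y up, looking along -z (the intrinsics and any distortion apply to the point x, -y, -z); pixel columns grow to the right and rows downward; lengths in mm; the calibration is good to about 2 mm. A picture is of the moment at which its call begins: read the wrist's pose just before it. There is no depth.
- env.sign_off(): hands the job in; it is judged then, once.
The state is a dict: "time_s": time; "joints": joint angles; "joint_velocities": joint speeds; "tau": joint torques, N m; "tool_pos": TCP position; "ee_rot": TCP orientation; "ft_force": force on the tool from outside, world axes, zero at the start; "torque": the same for the moment, N m; "width": finger opening in mm; "gripper_force": force on a finger pad.
Only numpy, scipy, OpenCV 4.12 (cv2) and the standard library are available. Lean on these libraries where they do the work, as an engineer would, in place of code of your own. Each camera call takes 0.05 s, during which the arm holds its last target. There are 200 camera calls.

## Working session

There is one attempt and no reset: what is moved stays moved. The work goes in short steps, Python scripts to look and compute and a tool call to move; the robot and the scene stay as the last step left them, time stands still between calls to the robot, and variables do not carry over. Pictures are saved under pics/ and viewed, at most 10 in all, crops included, and the job is handed in when it is done.

Besides the shell and the picture viewer there is one more tool, called after "Call:" by a JSON object that holds its "method" and its "body", one argument or row to a line. drive_tool: Moves the arm, as the interface text tells. Its arguments: {"type":"object","properties":{"rows":{"type":"array"},"grip_force":{"type":"number"}},"required":["rows"]}

```bash
mkdir -p pics
python3 - <<'E'
from rig import env,cams
import cv2,numpy as np
np.set_printoptions(precision=4,suppress=True)
o=env.get_obs();print(o)
for n in("scene","top"):
    c=cams.capture(n);print(n,c["intrinsics"],c["pose"],[k for k in c])
    cv2.imwrite(f"pics/{n}0.png",cv2.resize(c["image"][...,::-1],(800,600),interpolation=cv2.INTER_CUBIC))
E
```

```text
{'time_s': 0.0, 'joints': array([ 1.1435,  0.5284,  1.4339, -0.    ,  1.1814, -0.1785]), 'joint_velocities': array([-0.0002,  0.    ,  0.0017, -0.0019, -0.0002,  0.    ]), 'tau': array([  0.    , -44.0043, -17.659 ,   0.0634,   0.0583,  -0.0002]), 'tool_pos': array([153.5685, 605.0979, 221.6031]), 'ee_rot': array([ 0.1241,  0.9923, -0.001 , -0.0003]), 'ft_force': array([ 0.0573, -0.0127,  0.2475]), 'torque': array([ 0.0317,  0.0026, -0.0422]), 'gripper_force': 0.0, 'width': 86.776017896476}
scene [[438.0478   0.     255.9946]
 [  0.     438.0478 194.7271]
 [  0.       0.       1.    ]] [[   0.8459    0.3677   -0.3862  -16.6218]
 [  -0.5331    0.6032   -0.5933 -512.7683]
 [   0.0147    0.7078    0.7063  985.1913]
 [   0.        0.        0.        1.    ]] ['image', 'intrinsics', 'pose']
top [[427.1594   0.     251.1429]
 [  0.     427.1594 189.2516]
 [  0.       0.       1.    ]] [[  -0.015     0.9904   -0.1371  368.1387]
 [  -0.9999   -0.0142    0.0064  210.1774]
 [   0.0044    0.1372    0.9905 1100.8752]
 [   0.        0.        0.        1.    ]] ['image', 'intrinsics', 'pose']
```

View pics/scene0.png

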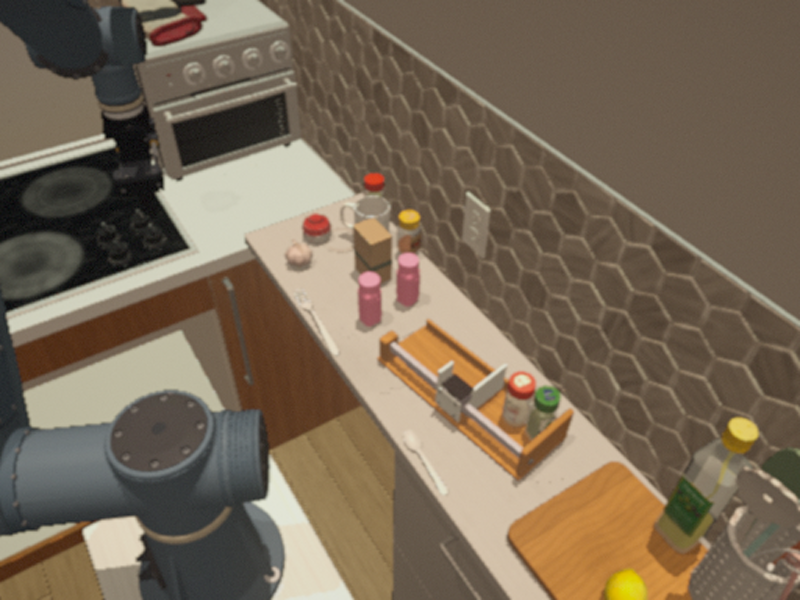

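View pics/top0.png

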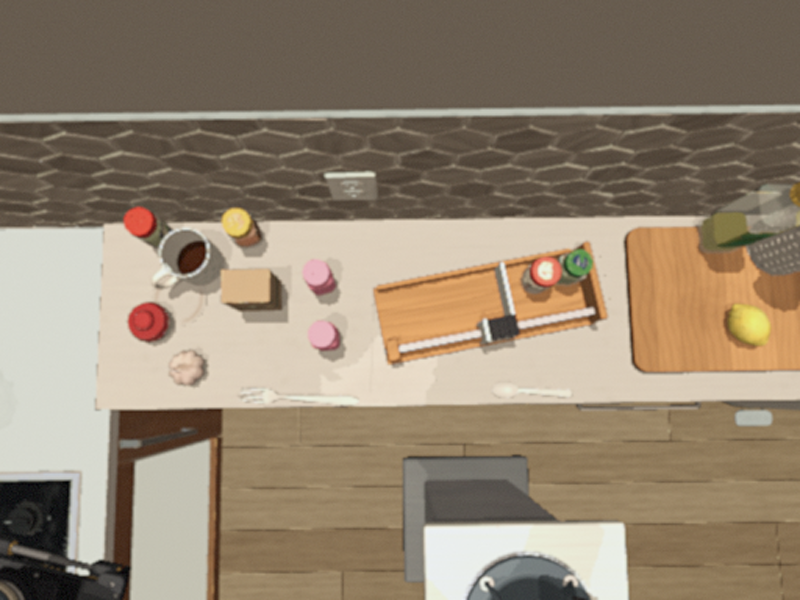

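The top view shows the black pad at about (502,328) in the 800x600 picture, with the light rib to its left at (485,330). The bar runs from (600,312) to the post at (395,350), and +y (opening) is to the left. The jars, red (545,270) and green (577,265), stand on the right, and the pink look-alikes are beyond the post.

```bash
cat > h.py <<'E'
import numpy as np,cv2
from rig import env,cams
np.set_printoptions(precision=2,suppress=True)
def ray(K,P,uv,z):
    d=P[:3,:3]@np.array([(uv[0]-K[0,2])/K[0,0],-(uv[1]-K[1,2])/K[1,1],-1]);o=P[:3,3]
    return o+d*(z-o[2])/d[2]
def blob(im,lo,hi,box):
    x0,x1,y0,y1=box;h=cv2.cvtColor(im,cv2.COLOR_RGB2HSV);m=np.zeros(h.shape[:2],np.uint8)
    m[y0:y1,x0:x1]=cv2.inRange(h,lo,hi)[y0:y1,x0:x1]
    n,l,s,c=cv2.connectedComponentsWithStats(m);i=1+s[1:,4].argmax();return c[i],s[i],(l==i).astype(np.uint8)
E
python3 - <<'E'
from h import *
for n,box in(("top",(300,345,190,230)),("scene",(270,315,230,270))):
    c=cams.capture(n);im=c["image"];K,P=c["intrinsics"],c["pose"]
    ct,s,m=blob(im,(0,0,0),(180,255,70),box);print(n,ct,s)
    k=cv2.findContours(m,0,2)[0][0];r=cv2.minAreaRect(k);print(r)
    for z in(84,78):
        w=np.array([ray(K,P,p,z)[:2] for p in cv2.boxPoints(r)]);print(z,ray(K,P,ct,z),w.tolist(),np.linalg.norm(w-np.roll(w,1,0),axis=1))
    y0,x0=(180,240) if n=="top" else (200,235)
    cv2.imwrite(f"pics/{n}1.png",cv2.resize(im[y0:y0+72,x0:x0+96,::-1] if n=="scene" else im[150:240,235:395,::-1],(800,600) if n=="scene" else (800,450),interpolation=cv2.INTER_CUBIC))
    if n=="top":
        for nm,uv,z in(("post",(395,350),50),("barR",(598,313),42),("barL",(402,349),42),("trayTL",(376,287),20),("pink",(325,340),60)):
            print(nm,ray(K,P,np.array(uv)*.64,z))
E
```

```text
top [321.88 209.11] [313 202  19  15 185]
((321.88238525390625, 209.0294189453125), (12.126781463623047, 16.24988555908203), 75.96376037597656)
84 [458.59  35.29  84.  ] [[468.503054191304, 57.301417552953865], [477.43467723790013, 19.180075332860042], [449.1053133263213, 13.277790269560285], [440.24774763122616, 51.26448064462738]] [28.89 39.15 28.94 39.01]
78 [459.13  34.26  78.  ] [[469.09524683639, 56.39938343426536], [478.0795702891078, 18.05310894750278], [449.58305098197326, 12.115997871253398], [440.67322185088824, 50.32682600936087]] [29.06 39.38 29.11 39.24]
post [427.43 200.58  50.  ]
barR [ 482.13 -124.79   42.  ]
barL [429.3 189.4  42. ]
trayTL [532.57 229.83  20.  ]
pink [444.04 309.58  60.  ]
scene [290.   251.33] [289 251   3   2   3]
((290.0, 251.0), (1.4142134189605713, 1.4142134189605713), 45.0)
84 [440.81  23.48  84.  ] [[439.2354332365164, 25.715104984609297], [443.3249013262931, 27.014597044489165], [443.6465991952823, 23.005182888498666], [439.5645771815042, 21.71655903942633]] [4.01 4.29 4.02 4.28]
78 [443.86  27.05  78.  ] [[442.2704642177803, 29.300248871880285], [446.38715938795553, 30.608392759825506], [446.7109990743036, 26.572284510818577], [442.6017995550117, 25.275081192638822]] [4.04 4.32 4.05 4.31]
```

View pics/top1.png

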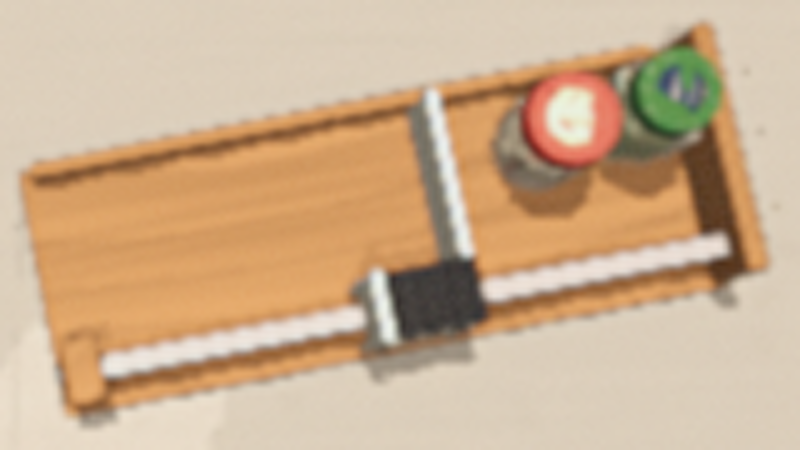

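View pics/scene1.png

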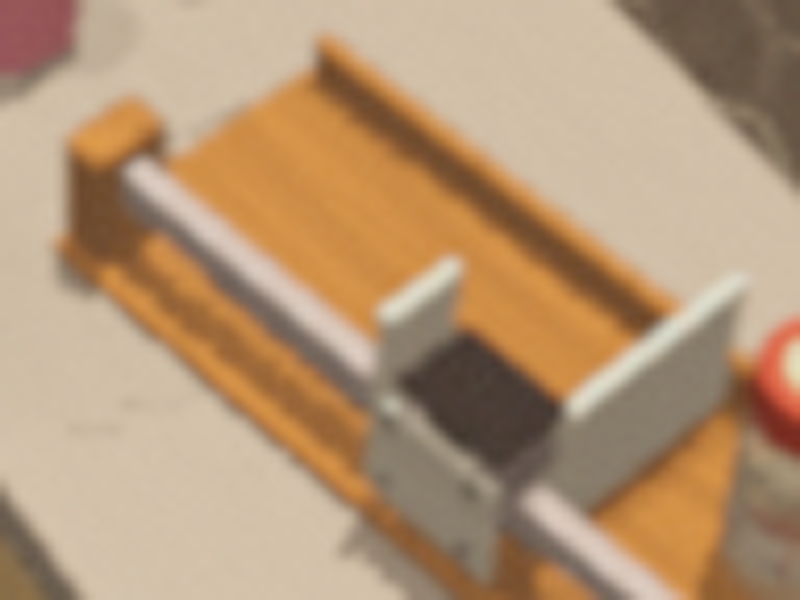

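The pad is at about (457, 35), and the bar is turned by about 9.5° (bar line x = 455 at y = 35, which agrees). I'm moving towards it with the fingers closed.

Call:
{"method": "drive_tool", "body": {
  "rows": [
    {"claw": 255, "dp": [-15, -17, 0], "roll": 0.04},
    {"claw": 255, "dp": [-40, -44, 0], "roll": 0.12},
    {"claw": 255, "dp": [-68, -74, 0], "roll": 0.2},
    {"claw": 255, "dp": [-96, -105, 0], "roll": 0.28},
    {"claw": 255, "dp": [-124, -136, 0], "roll": 0.36},
    {"claw": 255, "dp": [-152, -167, 0], "roll": 0.44},
    {"claw": 255, "dp": [-180, -198, 0], "roll": 0.52},
    {"claw": 255, "dp": [-208, -228, 0], "roll": 0.58}
  ]
}}

```text
time_s: 0.87
tool_pos: [299.6, 331.7, 222.6]
ee_rot: [0.404, 0.915, 0.0, 0.0]
ft_force: [1.2, 0.3, -0.5]
width: 41.7
gripper_force: 0.0
```

```bash
cat >> h.py <<'E'
from scipy.spatial.transform import Rotation as R
def plan(target,yaw_deg):
    o=env.get_obs();r=R.from_quat(o["ee_rot"]);d=r.inv().apply(np.array(target)-o["tool_pos"])
    y=r.apply([0,1,0]);a=np.degrees(np.arctan2(y[1],y[0]))
    print("t",o["time_s"],"pos",o["tool_pos"],"F",o["ft_force"],"w",o["width"],"dp",d,"roll",-np.radians(yaw_deg-a))
E
python3 -c "
from h import *
plan((455,42,172),9.5)"
```

```text
t 0.8667 pos [299.57 331.73 222.6 ] F [ 1.19  0.27 -0.45] w 41.6853528222549 dp [-318.83  -80.27   50.63] roll 0.57323073908084
```

Call:
{"method": "drive_tool", "body": {
  "rows": [
    {"claw": 255, "dp": [-40, -10, 6], "roll": 0.08},
    {"claw": 255, "dp": [-80, -20, 12], "roll": 0.16},
    {"claw": 255, "dp": [-120, -30, 18], "roll": 0.24},
    {"claw": 255, "dp": [-160, -40, 25], "roll": 0.32},
    {"claw": 255, "dp": [-200, -50, 32], "roll": 0.4},
    {"claw": 255, "dp": [-240, -60, 38], "roll": 0.48},
    {"claw": 255, "dp": [-280, -70, 44], "roll": 0.54},
    {"claw": 255, "dp": [-305, -77, 48], "roll": 0.573}
  ]
}}

```text
time_s: 1.53
tool_pos: [451.0, 53.3, 174.3]
ee_rot: [0.647, 0.763, 0.0, 0.001]
ft_force: [0.4, 0.2, 0.3]
width: 0.8
gripper_force: 0.0
```

Call:
{"method": "drive_tool", "body": {
  "rows": [
    {"claw": 255, "dp": [0, 0, 0], "roll": 0},
    {"claw": 255, "dp": [0, 0, 0], "roll": 0},
    {"claw": 255, "dp": [0, 0, 0], "roll": 0}
  ]
}}

```text
time_s: 1.78
tool_pos: [447.7, 57.1, 174.4]
ee_rot: [0.645, 0.764, -0.0, -0.001]
ft_force: [-0.0, 0.6, -0.9]
width: 0.7
gripper_force: 0.0
```

Run:
```python
from h import *
plan((455,42,172),9.5)
o=env.get_obs();c=cams.capture("wrist");print(c["hand_eye"],c["intrinsics"],o["ee_rot"])
T=np.eye(4);T[:3,:3]=R.from_quat(o["ee_rot"]).as_matrix();T[:3,3]=o["tool_pos"];np.savez("w.npz",im=c["image"],K=c["intrinsics"],P=T@c["hand_eye"])
cv2.imwrite("pics/w0.png",cv2.resize(c["image"][...,::-1],(800,600)))
```

```text
t 1.7833 pos [447.74  57.09 174.37] F [-0.03  0.57 -0.86] w 0.7367524645342926 dp [-16.1    4.63   2.35] roll 0.003116170782558746
[[   0.      0.96    0.27   73.78]
 [   1.     -0.     -0.      1.15]
 [  -0.      0.27   -0.96 -161.39]
 [   0.      0.      0.      1.  ]] [[288.95   0.   261.96]
 [  0.   288.95 189.43]
 [  0.     0.     1.  ]] [ 0.64  0.76 -0.   -0.  ]
```

View pics/w0.png

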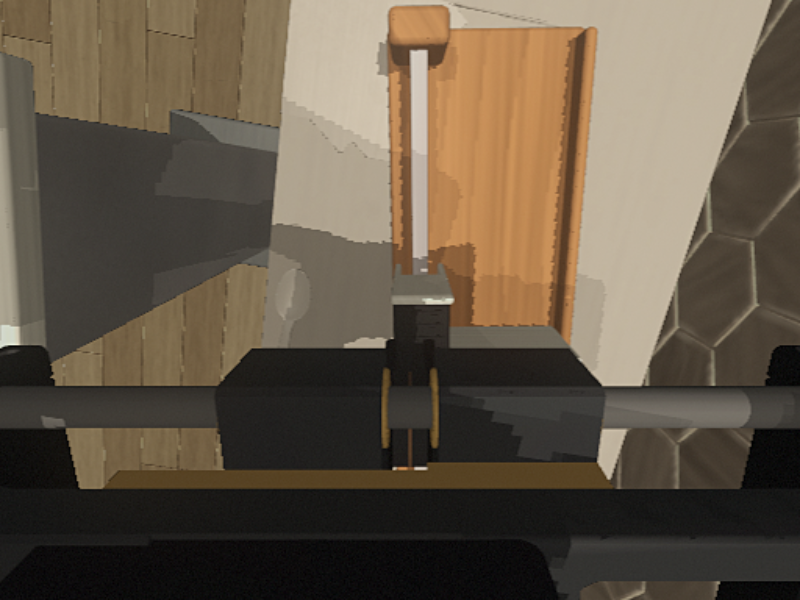

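The wrist view shows the rib's top strip at columns 393–452, with its pad-side edge at row 304 (800 scale). The pad is below it, the bar runs along column ~420, and the post is at (419,45).

Run:
```python
from h import *
d=np.load("w.npz");K,P=d["K"],d["P"]
for n,uv,z in(("ribL",(393,304),104),("ribR",(453,304),104),("bar1",(419.5,60),42),("bar2",(420.5,265),42),("postface L",(390,44),60)):
    print(n,ray(K,P,np.array(uv)*.64,z))
```

```text
ribL [439.36  60.81 104.  ]
ribR [471.01  66.24 104.  ]
bar1 [431.57 193.14  42.  ]
bar2 [453.73  72.01  42.  ]
postface L [414.53 194.38  60.  ]
```

Both views agree: rib face at (455, 63.5), pad centre near (459, 36.5), yaw about 10°. The tip will go at (457.5, 48.5).

```bash
python3 -c "
from h import *
plan((457.5,48.5,95),10)"
```

```text
t 1.8333 pos [447.57  57.59 174.52] F [-0.18 -1.46  0.09] w 0.09972798368558511 dp [-10.7    8.34  79.5 ] roll -0.004411484005477109
```

Call:
{"method": "drive_tool", "body": {
  "rows": [
    {"claw": 255, "dp": [-5, 4, 0], "roll": -0.004},
    {"claw": 255, "dp": [-10.5, 8.5, 5], "roll": -0.004},
    {"claw": 255, "dp": [-10.5, 8.5, 25], "roll": -0.004},
    {"claw": 255, "dp": [-10.5, 8.5, 50], "roll": -0.004},
    {"claw": 255, "dp": [-10.5, 8.5, 70], "roll": -0.004},
    {"claw": 255, "dp": [-10.5, 8.5, 79], "roll": -0.004},
    {"claw": 255, "dp": [-10.5, 8.5, 79], "roll": -0.004},
    {"claw": 255, "dp": [-10.5, 8.5, 79], "roll": -0.004}
  ]
}}

```text
time_s: 2.5
tool_pos: [459.0, 48.0, 95.4]
ee_rot: [0.643, 0.766, -0.0, -0.0]
ft_force: [-0.1, -0.3, 0.1]
width: 0.3
gripper_force: 0.0
```

Run:
```python
from h import *
plan((457.5,48.5,75),10)
for n in("scene","wrist"):
    c=cams.capture(n)["image"][...,::-1]
    a=c[200:275,240:340] if n=="scene" else c[150:240,210:330]
    cv2.imwrite(f"pics/{n}2.png",cv2.resize(a,(800,600),interpolation=cv2.INTER_CUBIC))
```

```text
t 2.5 pos [459.01  47.98  95.42] F [-0.13 -0.33  0.12] w 0.31909019214174106 dp [ 0.77 -1.39 20.42] roll -0.0007802194884081544
```

View pics/scene2.png

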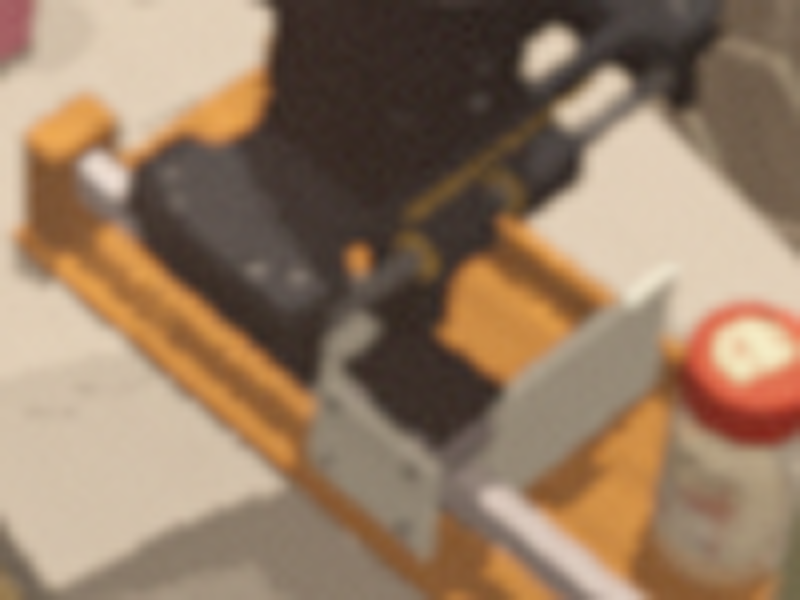

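View pics/wrist2.png

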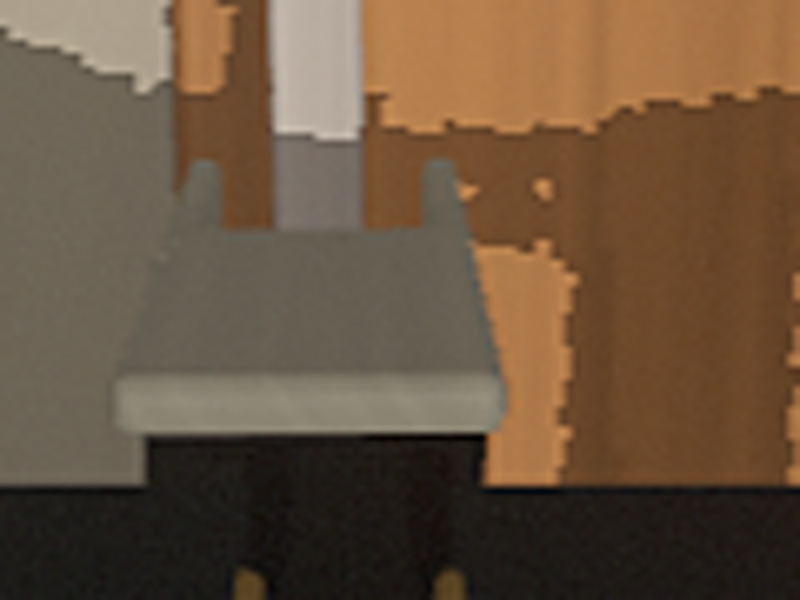

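In the scene picture the fingertips hang over the pad just behind the rib. In the wrist picture the rib (120–503) lies in front of the fingers with a small gap and is well centred. Next I press down.

Call:
{"method": "drive_tool", "body": {
  "rows": [
    {"claw": 255, "dp": [0, -0.5, 6], "roll": 0},
    {"claw": 255, "dp": [0, -1, 10], "roll": 0},
    {"claw": 255, "dp": [0, -1, 13], "roll": 0},
    {"claw": 255, "dp": [0, -1, 16], "roll": 0},
    {"claw": 255, "dp": [0, -1, 19], "roll": 0},
    {"claw": 255, "dp": [0, -1, 20.5], "roll": 0},
    {"claw": 255, "dp": [0, -1, 20.5], "roll": 0},
    {"claw": 255, "dp": [0, -1, 20.5], "roll": 0}
  ]
}}

```text
time_s: 3.27
tool_pos: [457.9, 47.6, 75.2]
ee_rot: [0.643, 0.766, -0.0, 0.0]
ft_force: [0.2, -0.7, 5.9]
width: 0.5
gripper_force: 2.8
```

It reads 5.9 N at 8.8 mm depth, as the spring predicts. I'm pressing slightly deeper and pushing.

Call:
{"method": "drive_tool", "body": {
  "rows": [
    {"claw": 255, "dp": [0, 0, 1.2], "roll": 0},
    {"claw": 255, "dp": [2, 0, 1.2], "roll": 0},
    {"claw": 255, "dp": [4, 0, 1.2], "roll": 0},
    {"claw": 255, "dp": [7, 0, 1.2], "roll": 0},
    {"claw": 255, "dp": [10, 0, 1.2], "roll": 0},
    {"claw": 255, "dp": [13, 0, 1.2], "roll": 0},
    {"claw": 255, "dp": [16, 0, 1.2], "roll": 0},
    {"claw": 255, "dp": [20, 0, 1.2], "roll": 0}
  ]
}}

```text
time_s: 3.93
tool_pos: [454.4, 66.7, 74.2]
ee_rot: [0.643, 0.766, -0.0, 0.0]
ft_force: [-0.5, -3.6, 6.4]
width: 0.4
gripper_force: 2.9
```

Call:
{"method": "drive_tool", "body": {
  "rows": [
    {"claw": 255, "dp": [5, 0, 0], "roll": 0},
    {"claw": 255, "dp": [11, 0, 0], "roll": 0},
    {"claw": 255, "dp": [17, 0, 0], "roll": 0},
    {"claw": 255, "dp": [24, 0, 0], "roll": 0},
    {"claw": 255, "dp": [31, 0, 0], "roll": 0},
    {"claw": 255, "dp": [38, 0, 0], "roll": 0},
    {"claw": 255, "dp": [45, 0, 0], "roll": 0},
    {"claw": 255, "dp": [50, 0, 0], "roll": 0}
  ]
}}

```text
time_s: 4.6
tool_pos: [445.3, 116.5, 74.1]
ee_rot: [0.643, 0.766, -0.001, 0.0]
ft_force: [-1.1, -3.1, 6.3]
width: 0.4
gripper_force: 2.9
```

Call:
{"method": "drive_tool", "body": {
  "rows": [
    {"claw": 255, "dp": [3, 0, 0], "roll": 0},
    {"claw": 255, "dp": [6, 0, 0], "roll": 0},
    {"claw": 255, "dp": [9, 0, 0], "roll": 0},
    {"claw": 255, "dp": [12, 0, 0], "roll": 0},
    {"claw": 255, "dp": [15, 0, 0], "roll": 0},
    {"claw": 255, "dp": [18, 0, 0], "roll": 0},
    {"claw": 255, "dp": [20, 0, 0], "roll": 0},
    {"claw": 255, "dp": [22, 0, 0], "roll": 0}
  ]
}}

```text
time_s: 5.27
tool_pos: [441.4, 137.8, 74.1]
ee_rot: [0.643, 0.766, -0.001, -0.0]
ft_force: [-1.9, -2.8, 5.6]
width: 0.5
gripper_force: 3.0
```

Call:
{"method": "drive_tool", "body": {
  "rows": [
    {"claw": 255, "dp": [3, 0, 0], "roll": 0},
    {"claw": 255, "dp": [6, -0.2, 0], "roll": 0},
    {"claw": 255, "dp": [9, -0.3, 0], "roll": 0},
    {"claw": 255, "dp": [12, -0.5, 0], "roll": 0},
    {"claw": 255, "dp": [14, -0.5, 0], "roll": 0},
    {"claw": 255, "dp": [16, -0.5, 0], "roll": 0},
    {"claw": 255, "dp": [18, -0.5, 0], "roll": 0},
    {"claw": 255, "dp": [20, -0.5, 0], "roll": 0}
  ]
}}

```text
time_s: 5.93
tool_pos: [437.8, 157.4, 74.1]
ee_rot: [0.643, 0.766, -0.0, 0.0]
ft_force: [-0.6, -3.1, 6.0]
width: 0.6
gripper_force: 2.9
```

Call:
{"method": "drive_tool", "body": {
  "rows": [
    {"claw": 255, "dp": [2, 0, 0], "roll": 0},
    {"claw": 255, "dp": [4, 0, 0], "roll": 0},
    {"claw": 255, "dp": [6, 0, 0], "roll": 0},
    {"claw": 255, "dp": [8, 0, 0], "roll": 0}
  ]
}}

```text
time_s: 6.27
tool_pos: [436.4, 165.2, 74.1]
ee_rot: [0.643, 0.766, -0.001, 0.0]
ft_force: [0.3, -2.6, 5.4]
width: 0.3
gripper_force: 2.9
```

Call:
{"method": "drive_tool", "body": {
  "rows": [
    {"claw": 255, "dp": [2, 0, 0], "roll": 0},
    {"claw": 255, "dp": [4, 0, 0], "roll": 0},
    {"claw": 255, "dp": [6, 0, 0], "roll": 0}
  ]
}}

```text
time_s: 6.52
tool_pos: [435.3, 171.2, 74.1]
ee_rot: [0.643, 0.766, -0.001, 0.0]
ft_force: [-1.0, -2.6, 4.7]
width: 0.3
gripper_force: 2.9
```

Call:
{"method": "drive_tool", "body": {
  "rows": [
    {"claw": 255, "dp": [1.5, 0, 0], "roll": 0},
    {"claw": 255, "dp": [3, 0, 0], "roll": 0},
    {"claw": 255, "dp": [4.5, 0, 0], "roll": 0}
  ]
}}

```text
time_s: 6.77
tool_pos: [434.6, 175.5, 74.1]
ee_rot: [0.643, 0.766, -0.001, 0.0]
ft_force: [1.1, -3.7, 6.0]
width: 0.5
gripper_force: 2.9
```

Call:
{"method": "drive_tool", "body": {
  "rows": [
    {"claw": 255, "dp": [1.5, 0, 0], "roll": 0},
    {"claw": 255, "dp": [3, 0, 0], "roll": 0},
    {"claw": 255, "dp": [4, 0, 0], "roll": 0}
  ]
}}

```text
time_s: 7.02
tool_pos: [434.8, 178.7, 74.2]
ee_rot: [0.642, 0.766, -0.001, 0.001]
ft_force: [1.0, -10.6, 6.7]
width: 0.4
gripper_force: 6.5
```

Call:
{"method": "drive_tool", "body": {
  "rows": [
    {"claw": 255, "dp": [1, 0, 0], "roll": 0},
    {"claw": 255, "dp": [2, 0, 0], "roll": 0},
    {"claw": 255, "dp": [3, 0, 0], "roll": 0}
  ]
}}

```text
time_s: 7.27
tool_pos: [434.8, 178.9, 74.3]
ee_rot: [0.641, 0.767, -0.002, 0.003]
ft_force: [2.1, -25.4, 5.9]
width: 0.1
gripper_force: 14.1
```

The stop is at the end (25 N, no more motion). I'm easing the push to a few newtons, then lifting straight up.

Call:
{"method": "drive_tool", "body": {
  "rows": [
    {"claw": 255, "dp": [-2, 0, 0], "roll": 0},
    {"claw": 255, "dp": [-3.8, 0, 0], "roll": 0},
    {"claw": 255, "dp": [-3.8, 0, 0], "roll": 0}
  ]
}}

```text
time_s: 7.52
tool_pos: [434.8, 178.5, 74.2]
ee_rot: [0.644, 0.765, 0.0, 0.0]
ft_force: [0.8, -2.5, 6.0]
width: 0.6
gripper_force: 3.0
```

Call:
{"method": "drive_tool", "body": {
  "rows": [
    {"claw": 255, "dp": [0.5, 0, -3], "roll": 0},
    {"claw": 255, "dp": [0.5, 0, -7], "roll": 0},
    {"claw": 255, "dp": [0, 0, -11], "roll": 0},
    {"claw": 255, "dp": [-1, 0, -16], "roll": 0},
    {"claw": 255, "dp": [-3, 0, -30], "roll": 0},
    {"claw": 255, "dp": [-4, 0, -60], "roll": 0},
    {"claw": 255, "dp": [-4, 0, -95], "roll": 0},
    {"claw": 255, "dp": [-4, 0, -130], "roll": 0}
  ]
}}

```text
time_s: 8.18
tool_pos: [433.9, 175.5, 204.7]
ee_rot: [0.644, 0.765, -0.001, -0.001]
ft_force: [0.2, 0.3, 0.6]
width: 0.5
gripper_force: 0.0
```

Call:
{"method": "drive_tool", "body": {
  "rows": [
    {"claw": 255, "dp": [-25, 0, -10], "roll": 0},
    {"claw": 255, "dp": [-60, 0, -10], "roll": 0},
    {"claw": 255, "dp": [-90, 0, -10], "roll": 0},
    {"claw": 255, "dp": [-110, 0, -10], "roll": 0},
    {"claw": 255, "dp": [-120, 0, -10], "roll": 0},
    {"claw": 255, "dp": [-120, 0, -10], "roll": 0}
  ]
}}

```text
time_s: 8.68
tool_pos: [456.0, 55.9, 213.9]
ee_rot: [0.645, 0.765, 0.0, 0.0]
ft_force: [0.7, -0.2, -0.1]
width: 0.7
gripper_force: 0.0
```

Run:
```python
from h import *
print(env.get_obs()["tool_pos"],env.get_obs()["ft_force"])
a=cams.capture("top")["image"][150:240,235:395,::-1];b=cams.capture("scene")["image"][195:285,230:390,::-1]
f=lambda i:cv2.resize(i,(533,300),interpolation=cv2.INTER_CUBIC)
cv2.imwrite("pics/end.png",np.vstack([f(a),f(b)]))
```

```text
[456.03  55.86 213.89] [ 0.67 -0.18 -0.11]
```

View pics/end.png

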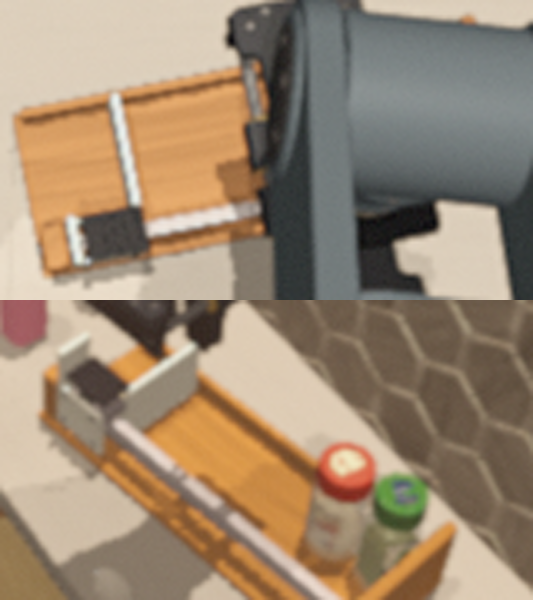

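The carriage sits against the post (top panel, rib at (75,240)), the pad is up, and both jars are standing in place. I'm handing in.

```bash
python3 -c "
from rig import env
print(env.sign_off())"
```

```text
the job is handed in; nothing more can be done
None
```

The stop was pushed with the pad held down until it hit the post at the far end and was then let go; the last pictures show it still there, the pad up and both jars standing, and the job was handed in at about 9 s.

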